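# Release a balance's transport lock and load the check weight

## Task

Get the small balance on the rack ready for its check: pull its transport lock knob up, turn it clockwise until its pointer stands over the narrow notch, and push it fully back in. Then pick the largest of the three steel knob weights and set it gently upright on the pan, inside the engraved circle, leaving everything else where it stands.

Things in the scene. Friction and masses are not known exactly. Their poses are not given: they have to be found in the camera images.
- balance_2: low white balance, fixed; housing 180 (x) x 270 (y) mm, its top 56 mm above the rack; a grey sloped console with a display on its -x side, the side facing the robot, reaches 113 mm from the centre. Origin: centre of its underside. Round pan on the left (centre x 0, y +55 mm), lock knob on the right (axis x 0, y -90 mm).
- lock_grip (a point): grip point on the knob's upright axis, 94 mm above the rack while in; moves with the knob. Own x: horizontal, to the pointer end; z up. The black knob is an upright bar 14 mm thick (y), 50 mm long (x -25 to +25), from 24 mm below to 12 mm above this point; the pointer end is a wedge with a white line on top. Under it a 6 mm steel pin runs out to 30 mm.
- notch (a point): middle of the narrow notch (weighing position) at the top of the fixed steel collar round the knob's foot, on the side facing the pan; a dark raised rib on the housing marks it. Collar: 56 mm in diameter, top 68 mm above the rack; keep fingertips above it. Its other, wide notch is the locked position. The knob's pin drops into either.
- lock_lift (a joint): how far the knob is pulled up, m: 0 fully in, 0.014 fully out. Its pin clears the collar above about 0.010; below that it cannot leave its notch. No spring: friction of about 3 N holds it where it is left.
- lock_turn (a joint): turn of the knob, rad, growing clockwise seen from above. Starts in the wide notch at -0.2 to 0.2. Narrow notch: 1.20, pointer aimed at the pan's centre; the pin enters freely within about 0.09. Stops at -0.25 and 1.75. Takes about 0.05 N m, stays where left. At the narrow notch a bolt is drawn from under the pan, freeing it.
- pan_mid (a point): centre of the top face of the pan, a flat steel disc 124 mm in diameter, about 70 mm above the rack, with an engraved circle 70 mm in diameter round this point; its x and y axes are those of the balance, z up.
- pan (a joint): how far the pan has sunk, m: 0 unloaded or locked; unlocked it sinks on a spring (about 800 N/m), some 4 to 6 mm under the large weight, at most 8 mm.
- weight_0: the largest steel knob weight, about 0.5 kg: body 38 mm in diameter and 37 mm high, above it a knob 24 mm in diameter, from 37 to 56 mm. Origin at the centre of its underside, z up.
- weight_2: middle steel knob weight, 30 mm in diameter, 41 mm high; not used. Origin at the centre of its underside.
- weight_4: smallest steel knob weight, 21 mm in diameter, 26 mm high; not used. Origin at the centre of its underside.
- mortar_cube_0: bystander: mortar cube of 50 mm, front right. Origin at the centre of its underside. Fixed clutter besides: two tins at the back right, a sieve at the back left, a calculator at the front, all under 45 mm high.
- core_slice_0: bystander: slice of a concrete core, 47 mm in diameter, 24 mm high, at the front right. Origin at the centre of its underside.
- pail_rim (a point): centre of the rim of the open white pail standing left of the balance, not used and fixed: 232 mm in diameter, rim 178 mm above the rack. An obstacle to carry the hand over or round. Behind the balance stands a raised fixed shelf, from about 0.73 m ahead of the robot.
Things that resemble listed ones, but are neither listed nor needed, are in the scene too. Leave any green or turquoise look-alike of the weight_0 alone.

How it is judged (in metres and radians):
On the way, in this order (a step that is already met when the one before it is completed fails the run):
1. the knob is pulled up and turned past the collar's land towards the narrow notch (value of joint lock_lift above 0.008 m and value of joint lock_turn above 0.95 rad), for 0.1 s.
2. the knob is fully back in, in the narrow notch, the pan still empty (value of joint lock_lift below 0.002 m and value of joint lock_turn between 1.05 and 1.35 rad and contact force between weight_0 and pan below 0.1 N), for 0.2 s.
3. the large weight bears on the unlocked pan (contact force between weight_0 and pan above 2 N and value of joint pan above 0.002 m), for 0.2 s.
At the end, for the whole second after the job is handed in: Lock knob in to within 2 mm, in the narrow notch (1.05 to 1.35 rad); the largest weight upright (within 0.1 rad) and still on the pan's surface, its axis within 18 mm of the pan's centre, so inside the engraved circle; the freed pan sunk more than 2 mm (value of joint lock_lift below 0.002 m and value of joint lock_turn between 1.05 and 1.35 rad and horizontal distance between weight_0 and pan_mid below 0.018 m and z of weight_0 in the frame of pan_mid between -0.004 and 0.004 m and angle between weight_0's own z axis and vertical below 0.1 rad and value of joint pan above 0.002 m and linear speed of weight_0 below 0.02 m/s); the robot touches nothing.
It fails at once if the weight is dropped or rammed onto the pan (more than 26 N between them) (contact force between weight_0 and pan above 26 N).
It fails at once if another weight or a bystander is moved more than 30 mm (distance of any of weight_2, weight_4, mortar_cube_0, core_slice_0 from where it was at the start of the episode above 0.03 m).
It also fails if it takes over 64 s, if anything falls off the work surface, if the arm or the gripper's body presses on something with over 40 N, if the wrist force passes 120 N, or if a joint passes its speed limit or range.

## Robot

A 6-joint arm with a two-finger parallel gripper is mounted at the origin on a cart in front of the work surface, level with it; the furniture and walls round the work are solid. World frame = base frame: x ahead of the robot, y to its left, z up, the work surface at z = 0. Lengths are in mm, angles in degrees, forces in N, time in s.
With the tool pointing down it reaches from about 350 to 850 mm from the base axis. Payload 8.1 kg.
Tool frame: the origin (TCP) lies midway between the tips of the shut fingers; the grasp point (between the pads) lies hold_point_z behind it (hold_point_z is the distance from the TCP to the grasp point, in mm); z points along the fingers, x is the direction in which the jaws open and shut, and the axes are right-handed (so a half turn about z gives the same grasp; the last joint's range is limited). The gripper opens to 85 mm and grips with 20 to 120 N. Pads are 22 mm wide; open, the fingers measure 114 mm over their backs; the gripper's body (76 mm by 85 mm) begins 54 mm behind the grasp point. The pads swing forward as they close: fully open they stand 13 mm farther back than shut.
Start: joints at [62.888, 7.471, 85.268, -0, 87.261, -4.893], TCP at [226.871, 555.459, 231.292] pointing down, gripper open.
Joint ranges: [-169.43, 169.43], [-51.17, 129.36], [1.28, 143.12], [-76.62, 256.62], [0, 156.53], [-152.29, 152.29]. Speed limits (degrees/s): [136.94, 136.94, 159.86, 180, 180, 180].

## Interface

Orientations are given as [roll, pitch, yaw] about the fixed x, y, z axes, in that order (R = Rz(yaw) Ry(pitch) Rx(roll)).
In Python, from bench import * gives the robot as it stands.
- The arm moves only by the shell command python3 -m pendant 'ROWS' [OPENING] [FORCE]. ROWS is JSON, a list that holds one entry, the list of rows, each a list of 4 numbers: the shift along the tool's x, y, z normalised to -1 to 1, where 1 is 0.02 m, then the turn about the tool's z normalised to -1 to 1, where 1 is 0.08 rad. A call has exactly 10 rows; each row shifts and turns the pose as measured when the row begins, along the tool's axes as they then stand; what a row does not reach is not made up. A row lasts 1/12 s, in which the tool goes at most 41.7 mm and 7.16 degrees, less where a joint would pass 70% of its speed; a pose out of reach is approached as far as the arm can. A call with a number of a shift or a turn outside -1 to 1 is refused whole. A call with a gripper value outside its range is refused whole. OPENING is the gripper's target within -1 to 1 (fully open at 1, half-way at 0, shut at -1), set as the call begins (- or left out, the last holds). The fingers move at their own pace and stop on an object; FORCE is the grip in N (left out, the last holds). Time passes only in rows, so rows that do not move let the fingers close, or fill a call up. It gives the time, the measured TCP pose, the force and the opening at its end, in the units of the state.
- sense(): the state, without advancing time (a new reading comes with each control period).
- snapshot(name): name is "scene" or "side" or "wrist"; returns the picture (480x640x3 uint8, red, green, blue); there is no depth.
- calibration(name): a dict with "mtx" (3x3 intrinsics, pixels), "D" ([k1, k2, p1, p2, k3] as OpenCV has them; the pictures are not rectified), "world_to_cam" (4x4, takes a point from world to camera coordinates); the wrist camera has in their place "hand_eye" (4x4, takes a point from camera to tool coordinates, whose origin is the TCP and whose axes are the tool frame's). Camera axes: x right, y down, z forward; pixel columns grow to the right and rows downward; lengths in mm; the calibration is good to about 2 mm. A picture is of the moment at which its call begins: read the wrist's pose just before it. calibration takes no time and is no camera call.
- hand_in(): hands the job in, once; it reports no verdict.
The state is a dict: "time": time; "joint_pos": joint angles; "qd": joint speeds; "joint_efforts": joint torques, N m; "tool_pos": TCP position; "tcp_rot": TCP orientation; "ft_force": force on the tool from outside, world axes, zero at the start; "wrist_torque": the same for the moment, N m; "finger_gap": finger opening in mm.
Only numpy, scipy, OpenCV 4.12 (cv2) and the standard library are available. Lean on these libraries where they do the work, as an engineer would, in place of code of your own. Each camera call takes 0.05 s, during which the arm holds its last target.

## Working session

There is one attempt and no reset: what is moved stays moved. The work goes in short steps, Python scripts to look and compute and a shell command to move; the robot and the scene stay as the last step left them, time stands still between calls to the robot, and variables do not carry over. Pictures are saved under pics/ and viewed, and the job is handed in when it is done.

```bash
ls; mkdir -p pics; cat > h.py <<'E'
from bench import *
import numpy as np, cv2
def cast(name,px,z,T=None):
    c=calibration(name); K=np.array(c["mtx"]);D=np.array(c["D"])
    u=cv2.undistortPoints(np.array([[px]],float),K,D)[0,0]
    d=np.array([u[0],u[1],1.])
    if name=="wrist":
        M=T@np.array(c["hand_eye"])
    else: M=np.linalg.inv(np.array(c["world_to_cam"]))
    o=M[:3,3]; r=M[:3,:3]@d
    return o+r*(z-o[2])/r[2]
def proj(name,P,T=None):
    c=calibration(name); K=np.array(c["mtx"]);D=np.array(c["D"])
    W=np.array(c["world_to_cam"]) if name!="wrist" else np.linalg.inv(T@np.array(c["hand_eye"]))
    r,_=cv2.Rodrigues(W[:3,:3])
    return cv2.projectPoints(np.array(P,float).reshape(-1,1,3),r,W[:3,3],K,D)[0][:,0]
def toolT(s):
    from scipy.spatial.transform import Rotation as R
    T=np.eye(4);T[:3,:3]=R.from_euler('xyz',s["tcp_rot"],degrees=True).as_matrix();T[:3,3]=s["tool_pos"];return T
def save(name,f):
    im=snapshot(name); cv2.imwrite("pics/"+f,im[:,:,::-1]); return im
E
python3 - <<'E'
from h import *
import bench
s=sense();print(s); 
for n in("scene","side"):
    save(n,n+"0.png");print(n,calibration(n))
s=sense();np.save("T0.npy",toolT(s));save("wrist","wrist0.png");print(calibration("wrist"))
print([x for x in dir(bench) if 'hold' in x], getattr(bench,'hold_point_z',None))
E
```

```text
pics
{'time': 0.0, 'joint_pos': array([ 6.28870704e+01,  7.51533049e+00,  8.53305615e+01,  8.99300381e-04,
        8.72588661e+01, -4.89272538e+00]), 'qd': array([ 0.0139204 ,  0.05666055,  0.01873052, -0.03391333,  0.0398191 ,
       -0.02973107]), 'joint_efforts': array([-1.34689239e-03, -5.69379580e+01, -5.00555170e+01, -2.95777418e-04,
        1.46284213e-02,  3.13227630e-06]), 'tool_pos': array([226.62328754, 554.97028781, 230.22979698]), 'tcp_rot': array([-1.79990170e+02,  1.04299720e-01,  6.77797609e+01]), 'ft_force': array([ 0.66354642,  1.10131369, -0.49086943]), 'wrist_torque': array([ 0.00583891,  0.04996235, -0.04460707]), 'finger_gap': 85.34136433791512}
scene {'mtx': array([[505.12825818,   0.        , 317.98696528],
       [  0.        , 505.12825818, 234.46282201],
       [  0.        ,   0.        ,   1.        ]]), 'D': array([-0.1086548,  0.       ,  0.       ,  0.       ,  0.       ]), 'world_to_cam': array([[ 2.14779679e-01, -9.76553618e-01, -1.45849698e-02,
        -9.00885438e+01],
       [-7.11405948e-01, -1.46197539e-01, -6.87406617e-01,
         4.06196418e+
[... 708 characters left out ...]
000000e+00,  0.00000000e+00,  0.00000000e+00,
         1.00000000e+00]])}
{'mtx': array([[395.4968818 ,   0.        , 323.11054972],
       [  0.        , 395.4968818 , 243.04283586],
       [  0.        ,   0.        ,   1.        ]]), 'D': array([0.00979056, 0.        , 0.        , 0.        , 0.        ]), 'hand_eye': array([[ 9.99999937e-01, -2.26767667e-04, -2.71748061e-04,
         9.71884389e-01],
       [ 2.92140289e-04,  9.62287807e-01,  2.72033256e-01,
        -6.96003716e+01],
       [ 1.99811499e-04, -2.72033318e-01,  9.62287812e-01,
        -1.41403581e+02],
       [ 0.00000000e+00,  0.00000000e+00,  0.00000000e+00,
         1.00000000e+00]])}
['hold_point_z'] 18.700000000000003
```

View pics/scene0.png

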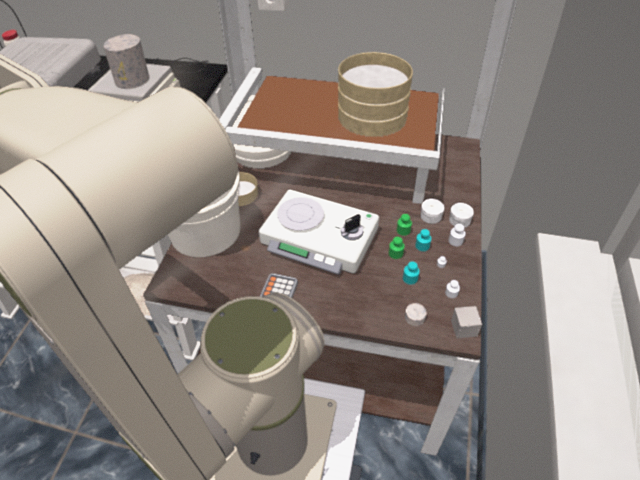

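View pics/side0.png

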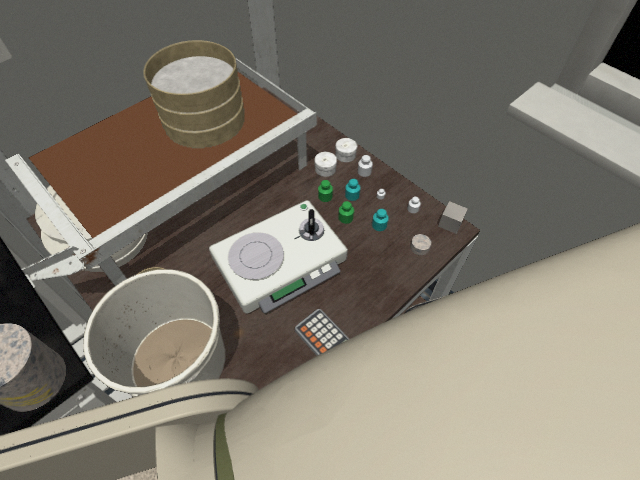

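View pics/wrist0.png

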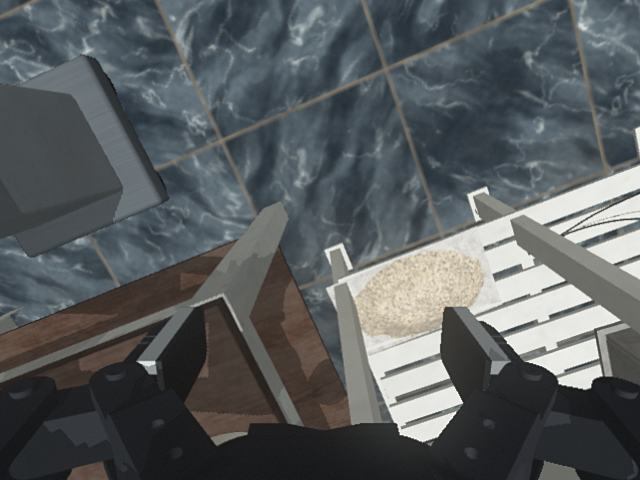

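```bash
python3 - <<'E'
import cv2,numpy as np
a=cv2.imread("pics/scene0.png")[170:340,230:490]; b=cv2.imread("pics/side0.png")[130:330,190:470]
cv2.imwrite("pics/scene0z.png",cv2.resize(a,None,fx=3,fy=3,interpolation=cv2.INTER_CUBIC))
cv2.imwrite("pics/side0z.png",cv2.resize(b,None,fx=2.8,fy=2.8,interpolation=cv2.INTER_CUBIC))
E
```

```text
(no output)
```

View pics/scene0z.png

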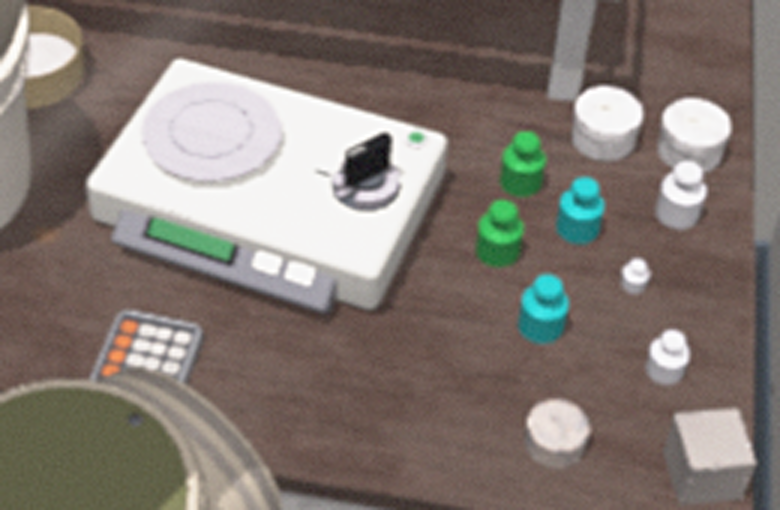

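View pics/side0z.png

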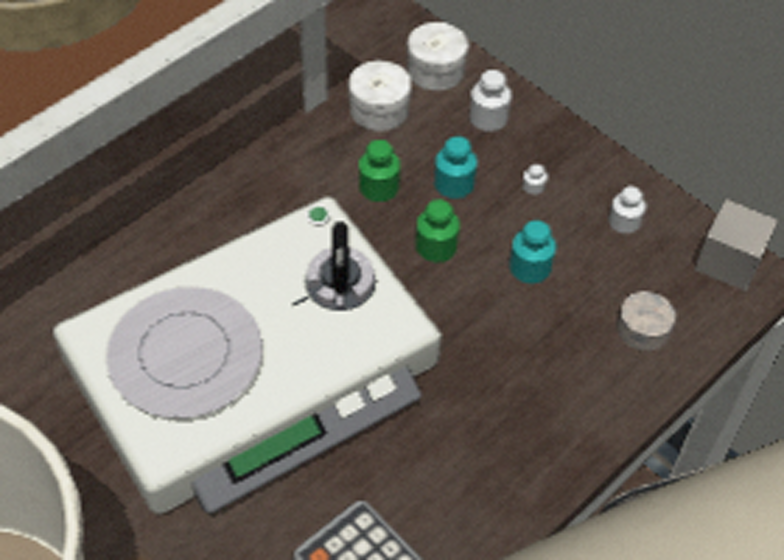

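```bash
cat > m1.py <<'E'
from h import *
S=lambda x,y:(x/3+230,y/3+170); Q=lambda x,y:(x/2.8+190,y/2.8+130)
def both(n,a,b,z):
    A=cast("scene",S(*a),z);B=cast("side",Q(*b),z);print(n,A.round(1),B.round(1))
im=cv2.imread("pics/side0.png")
both("pan",(212,131),(185,351),70)
both("collar",(366,183),(340,278),68)
both("W0 knob top",(689,171),(493,78),56)
both("W0 base",(680,215),(489,118),0)
both("knob L end",(348,155),(340,225),106)
both("knob R end",(388,139),(340,225),106)
both("tophousing right-back corner",(443,137),(326,200),56)
both("w2 top",(673,339),(629,194),41)
both("w4 top",(637,265),(535,170),26)
both("rib",(322,173),(300,301),57)
both("tin1",(608,108),(380,82),43)
both("tin2",(695,118),(438,42),43)
both("teal1",(587,186),(459,147),56)
both("green1",(527,141),(380,149),56)
E
python3 m1.py
```

```text
pan [563.6  76.8  70. ] [568.6  78.6  70. ]
collar [530.7 -64.2  68. ] [537.4 -60.2  68. ]
W0 knob top [ 612.3 -332.6   56. ] [ 616.2 -332.7   56. ]
W0 base [ 612.9 -335.1    0. ] [ 616.5 -334.4    0. ]
knob L end [522.9 -49.3 106. ] [555.8 -78.1 106. ]
knob R end [547.9 -78.4 106. ] [555.8 -78.1 106. ]
tophousing right-back corner [ 610.7 -119.2   56. ] [ 614.7 -115.3   56. ]
w2 top [ 437.  -327.5   41. ] [ 441.1 -326.6   41. ]
w4 top [ 522.7 -297.2   26. ] [ 526.4 -297.3   26. ]
rib [545.3 -24.   57. ] [549.  -25.5  57. ]
tin1 [ 691.7 -260.1   43. ] [ 695.6 -260.1   43. ]
tin2 [ 694.6 -338.5   43. ] [ 695.9 -340.3   43. ]
teal1 [ 576.5 -247.3   56. ] [ 577.4 -245.5   56. ]
green1 [ 620.6 -191.9   56. ] [ 625.1 -191.6   56. ]
```

```bash
cat > go.py <<'E'
# usage: go.py x y z yaw -> displacement in tool axes, in units (20mm / 0.08rad)
import sys
from h import *
s=sense();T=toolT(s);p=np.array([float(v) for v in sys.argv[1:4]])
d=T[:3,:3].T@(p-T[:3,3])
yaw=s["tcp_rot"][2]
out=(d/20).round(2)
print("t",round(s["time"],2),"pos",T[:3,3].round(1),"rot",s["tcp_rot"].round(2),"F",s["ft_force"].round(1),"gap",round(s["finger_gap"],1),"j6",s["joint_pos"][5].round(1))
print("units",out, "turn units",round((-(float(sys.argv[4])-yaw)+180)%360-180 if 0 else (((-(float(sys.argv[4])-yaw)+180)%360-180)*np.pi/180/0.08),2) if len(sys.argv)>4 else "")
E
python3 -m pendant '[[[-0.88,1,-0.1,0],[-0.88,1,-0.1,0],[-0.88,1,-0.1,0],[-0.88,1,-0.1,0],[-0.88,1,-0.1,0],[-0.88,1,-0.1,0],[-0.88,1,-0.1,0],[-0.88,1,-0.1,0],[-0.88,1,-0.1,0],[-0.88,1,-0.1,0]]]' 1
python3 go.py 534 -62 230 44
```

```text
time: 0.98
tool_pos: [345.1, 308.7, 246.0]
tcp_rot: [-179.8, 0.5, 68.3]
ft_force: [-0.2, -0.7, -0.3]
finger_gap: 85.4
t 0.98 pos [345.1 308.7 246. ] rot [-179.79    0.5    68.27] F [-0.2 -0.7 -0.3] gap 85.4 j6 -32.7
units [-13.71  15.64   0.86] turn units 5.3
```

```bash
python3 -m pendant '[[[-0.88,1,0,0],[-0.88,1,0,0],[-0.88,1,0,0],[-0.88,1,0,0],[-0.88,1,0,0],[-0.88,1,0,0],[-0.88,1,0.1,0],[-0.88,1,0.1,0],[-0.88,1,0.1,0],[-0.88,1,0.1,0]]]' 
python3 go.py 534 -62 230 44
```

```text
time: 1.82
tool_pos: [468.6, 58.0, 238.1]
tcp_rot: [-179.8, 0.5, 68.3]
ft_force: [-0.4, 0.3, -0.5]
finger_gap: 85.6
t 1.82 pos [468.6  58.  238.1] rot [-179.8     0.47   68.31] F [-0.4  0.3 -0.5] gap 85.6 j6 -67.2
units [-4.36  5.26  0.42] turn units 5.3
```

```bash
python3 -m pendant '[[[-0.88,1,0,0],[-0.88,1,0,0],[-0.88,1,0,0],[-0.88,1,0,0],[-0.88,1,0,0],[0,0.15,0.1,1],[0,0,0.1,1],[0,0,0.1,1],[0,0,0.1,1],[0,0,0,1]]]' 
python3 go.py 534 -62 230 44
python3 - <<'E'
from h import *
s=sense();np.save("T1.npy",toolT(s));save("wrist","wrist1.png")
E
```

```text
time: 2.65
tool_pos: [533.4, -75.9, 225.4]
tcp_rot: [-179.8, 0.8, 44.1]
ft_force: [-0.0, -0.6, -0.3]
finger_gap: 85.3
t 2.65 pos [533.4 -75.9 225.4] rot [-179.77    0.78   44.1 ] F [-0.  -0.6 -0.3] gap 85.3 j6 -57.3
units [ 0.5  -0.48 -0.24] turn units 0.02
```

View pics/wrist1.png

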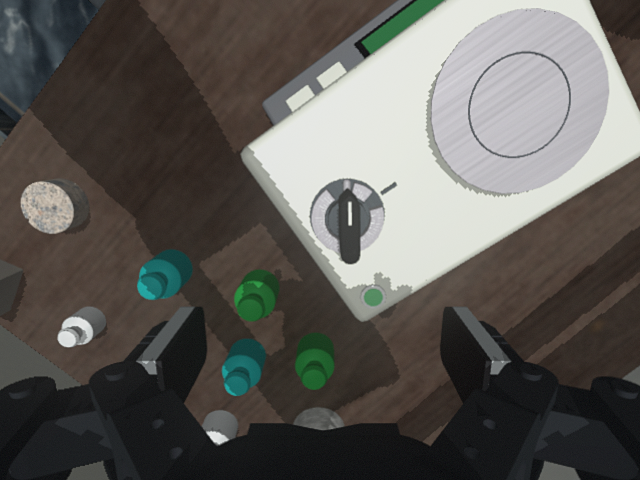

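```bash
python3 - <<'E'
from h import *
a=cv2.imread("pics/wrist1.png")[165:280,290:420]
cv2.imwrite("pics/w1z.png",cv2.resize(a,None,fx=5,fy=5,interpolation=cv2.INTER_CUBIC))
T=np.load("T1.npy");im=cv2.imread("pics/wrist1.png")
for n,p,z in(("pan",(519,103),70),("circ",(520,104.5),70)):print(n,cast("wrist",p,z,T).round(1))
E
```

```text
pan [569.  83.  70.]
circ [570.3  82.8  70. ]
```

View pics/w1z.png

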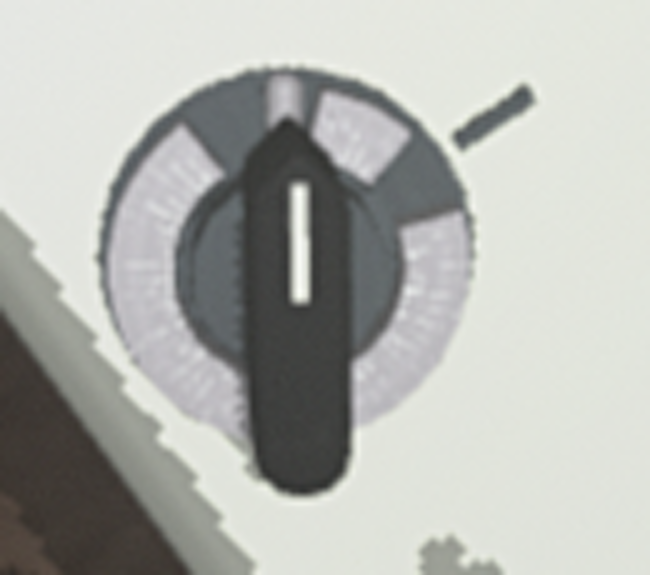

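```bash
python3 - <<'E'
from h import *
T=np.load("T1.npy");W=lambda x,y:(x/5+290,y/5+165)
def c(n,x,y,z):
    P=cast("wrist",W(x,y),z,T);print(n,P.round(1));return P
a=c("tip",292,120,106);b=c("rear",301,493,106);print(np.linalg.norm(a-b),(a+b)/2,np.degrees(np.arctan2(*(a-b)[[1,0]])))
l=c("l1",299,182,106);m=c("l2",299,302,106);print(np.degrees(np.arctan2(*(l-m)[[1,0]])))
L=c("left",250,400,106);R=c("right",352,400,106);print(np.linalg.norm(L-R))
c("collar",287,250,68);c("rib",497,118,57)
E
```

```text
tip [521.1 -40.8 106. ]
rear [558.7 -76.5 106. ]
51.84742632887722 [539.92941414 -58.67452221 106.        ] 136.4532647128575
l1 [527.6 -46.  106. ]
l2 [539.2 -57.5 106. ]
135.12996778695282
left [544.2 -71.9 106. ]
right [554.2 -62.2 106. ]
13.969059994755877
collar [539.7 -57.9  68. ]
rib [550.3 -21.4  57. ]
```

```bash
python3 go.py 539.8 -58.3 110 45.8; python3 -m pendant '[[[0.2,-0.1,0.5,-0.2],[0.2,-0.1,0.7,-0.2],[0.2,-0.1,0.8,0],[0.2,-0.1,0.8,0],[0.1,0,0.8,0],[0,0,0.8,0],[0,0,0.6,0],[0,0,0.3,0],[0,0,0,0],[0,0,0,0]]]' 0
python3 go.py 539.8 -58.3 77 45.8;
```

```text
t 2.7 pos [533.3 -75.9 225.4] rot [-179.78    0.78   43.76] F [-0.1 -0.1  0.4] gap 85.4 j6 -56.9
units [ 0.92 -0.39  5.76] turn units -0.45
time: 3.53
tool_pos: [537.6, -53.8, 108.6]
tcp_rot: [-179.6, 0.8, 47.6]
ft_force: [-0.6, 0.1, -0.1]
finger_gap: 42.9
t 3.53 pos [537.6 -53.8 108.6] rot [-179.56    0.81   47.58] F [-0.6  0.1 -0.1] gap 42.9 j6 -58.3
units [-0.07  0.24  1.58] turn units 0.39
```

```bash
python3 -m pendant '[[[-0.05,0.12,0.2,0.2],[0,0.12,0.2,0.2],[0,0,0.2,0],[0,0,0.2,0],[0,0,0,0],[0,0,0,0],[0,0,0,0],[0,0,0,0],[0,0,0,0],[0,0,0,0]]]'
python3 go.py 539.8 -58.3 77 45.8;python3 - <<'E'
from h import *
s=sense();np.save("T2.npy",toolT(s));save("wrist","wrist2.png")
E
```

```text
time: 4.37
tool_pos: [543.3, -59.0, 94.9]
tcp_rot: [-179.9, 0.6, 45.7]
ft_force: [-0.5, -0.1, -0.2]
finger_gap: 42.8
t 4.37 pos [543.3 -59.   94.9] rot [-179.9     0.62   45.67] F [-0.5 -0.1 -0.2] gap 42.8 j6 -56.8
units [-0.09 -0.15  0.9 ] turn units -0.03
```

View pics/wrist2.png

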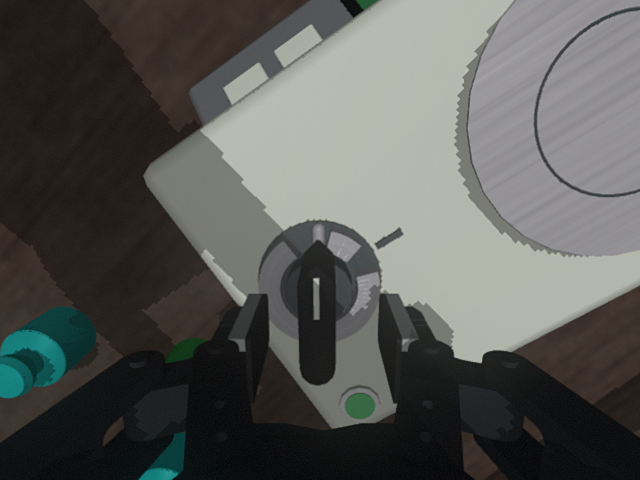

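```bash
python3 -m pendant '[[[-0.05,-0.08,0.2,0],[-0.05,-0.08,0.2,0],[0,0,0.2,0],[0,0,0.2,0],[0,0,0.1,0],[0,0,0,0],[0,0,0,0],[0,0,0,0],[0,0,0,0],[0,0,0,0]]]'
python3 go.py 539.8 -58.3 77 45.8
```

```text
time: 5.25
tool_pos: [538.5, -58.0, 74.5]
tcp_rot: [-179.9, 0.7, 45.7]
ft_force: [-0.2, -0.2, 1.0]
finger_gap: 42.8
t 5.25 pos [538.5 -58.   74.5] rot [-179.85    0.65   45.68] F [-0.2 -0.2  1. ] gap 42.8 j6 -56.8
units [ 0.03  0.05 -0.13] turn units -0.03
```

```bash
python3 -m pendant '[[[0.03,0.03,-0.1,0],[0,0,0,0],[0,0,0,0],[0,0,0,0],[0,0,0,0],[0,0,0,0],[0,0,0,0],[0,0,0,0],[0,0,0,0],[0,0,0,0]]]' -1 50
python3 go.py 539.8 -58.3 77 45.8
```

```text
time: 6.08
tool_pos: [539.4, -58.3, 77.1]
tcp_rot: [-179.9, 0.7, 45.7]
ft_force: [-0.2, -0.0, 0.5]
finger_gap: 13.3
t 6.08 pos [539.4 -58.3  77.1] rot [-179.86    0.67   45.67] F [-0.2 -0.   0.5] gap 13.3 j6 -56.8
units [0.01 0.01 0.01] turn units -0.03
```

```bash
python3 -m pendant '[[[0,0,-0.1,0],[0,0,-0.12,0],[0,0,-0.12,0],[0,0,-0.12,0],[0,0,-0.1,0],[0,0,0,0],[0,0,0,0],[0,0,0,0],[0,0,0,0],[0,0,0,0]]]'
python3 go.py 539.8 -58.3 90.5 45.8
```

```text
time: 6.92
tool_pos: [539.5, -58.2, 88.6]
tcp_rot: [-179.9, 0.7, 45.7]
ft_force: [0.3, 0.1, -2.4]
finger_gap: 13.2
t 6.92 pos [539.5 -58.2  88.6] rot [-179.86    0.67   45.67] F [ 0.3  0.1 -2.4] gap 13.2 j6 -56.8
units [ 0.01  0.01 -0.1 ] turn units -0.03
```

```bash
python3 -m pendant '[[[0,0,-0.07,0],[0,0,0,0],[0,0,0,0.4],[0,0,0,0.8],[0,0,0,0.8],[0,0,0,0.8],[0,0,0,0.8],[0,0,0,0.8],[0,0,0,0.8],[0,0,0,0.8]]]'
python3 go.py 539.8 -58.3 90 -11.9
```

```text
time: 7.75
tool_pos: [541.1, -57.2, 90.7]
tcp_rot: [179.8, 0.4, 17.1]
ft_force: [2.0, -0.2, -3.1]
finger_gap: 12.9
t 7.75 pos [541.1 -57.2  90.7] rot [179.83   0.44  17.06] F [ 2.  -0.2 -3.1] gap 12.9 j6 -28.1
units [-0.08  0.03  0.03] turn units 6.32
```

```bash
python3 -m pendant '[[[-0.04,0.01,0,0.7],[-0.03,0.01,0,0.8],[0,0,0,0.8],[0,0,0,0.8],[0,0,0,0.8],[0,0,0,0.7],[0,0,0,0.6],[0,0,0,0.4],[0,0,0,0],[0,0,0,0]]]'
python3 go.py 539.8 -58.3 90 -11.9;python3 - <<'E'
from h import *
s=sense();np.save("T3.npy",toolT(s));save("wrist","wrist3.png")
E
```

```text
time: 8.58
tool_pos: [542.9, -57.1, 91.1]
tcp_rot: [179.8, -0.1, -10.1]
ft_force: [1.2, -1.2, -3.8]
finger_gap: 13.0
t 8.58 pos [542.9 -57.1  91.1] rot [ 1.7977e+02 -6.0000e-02 -1.0070e+01] F [ 1.2 -1.2 -3.8] gap 13.0 j6 -1.1
units [-0.14  0.08  0.06] turn units 0.4
```

View pics/wrist3.png

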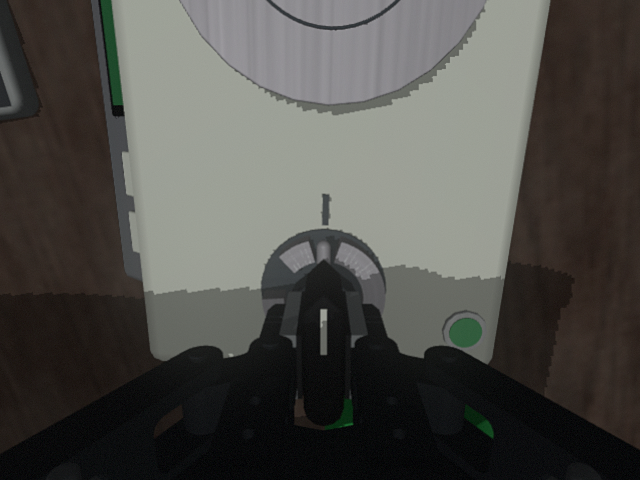

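```bash
python3 - <<'E'
import cv2
a=cv2.imread("pics/wrist3.png")[180:310,250:400]
cv2.imwrite("pics/w3z.png",cv2.resize(a,None,fx=5,fy=4.5,interpolation=cv2.INTER_CUBIC))
E
```

```text
(no output)
```

View pics/w3z.png

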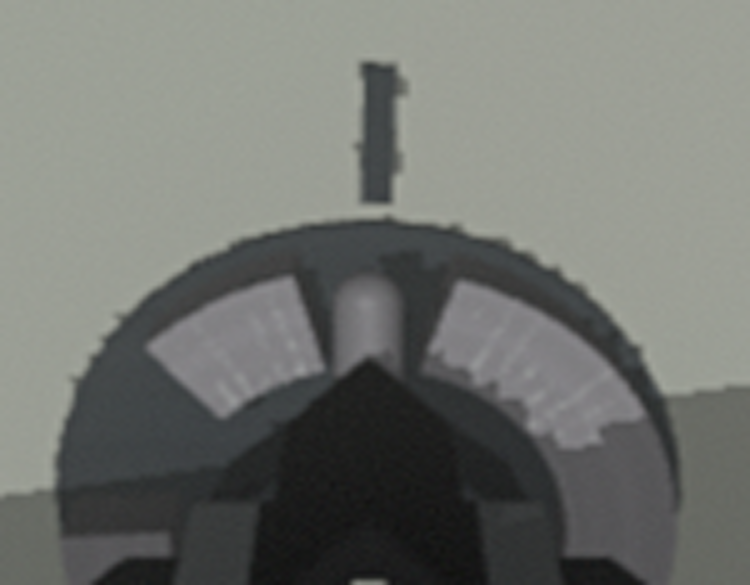

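```bash
python3 -m pendant '[[[-0.05,0.03,0,0.2],[-0.05,0.02,0,0.2],[0,0,0,0],[0,0,0.12,0],[0,0,0.12,0],[0,0,0.12,0],[0,0,0.12,0],[0,0,0.12,0],[0,0,0,0],[0,0,0,0]]]'
python3 go.py 539.8 -58.3 77 -11.9
```

```text
time: 9.47
tool_pos: [543.0, -57.2, 79.9]
tcp_rot: [179.9, -0.4, -11.8]
ft_force: [-1.0, 0.0, 2.4]
finger_gap: 13.3
t 9.47 pos [543.  -57.2  79.9] rot [179.88  -0.36 -11.8 ] F [-1.   0.   2.4] gap 13.3 j6 0.5
units [-0.15  0.09  0.14] turn units 0.02
```

```bash
python3 -m pendant '[[[0,0,0.1,0],[0,0,0.1,0],[0,0,0.1,0],[0,0,0.1,0],[0,0,0.1,0],[0,0,0.1,0],[0,0,0,0],[0,0,0,0],[0,0,0,0],[0,0,0,0]]]'
python3 go.py 539.8 -58.3 77 -11.9
```

```text
time: 10.3
tool_pos: [543.0, -57.2, 77.2]
tcp_rot: [179.8, -0.3, -11.8]
ft_force: [-2.2, 0.0, 2.2]
finger_gap: 13.1
t 10.3 pos [543.  -57.2  77.2] rot [179.84  -0.28 -11.77] F [-2.2  0.   2.2] gap 13.1 j6 0.5
units [-0.15  0.09  0.01] turn units 0.03
```

```bash
python3 -m pendant '[[[0,0,0.1,0],[0,0,0.2,0],[0,0,0.2,0],[0,0,0.2,0],[0,0,0.2,0],[0,0,0.2,0],[0,0,0.2,0],[0,0,0.2,0],[0,0,0.2,0],[0,0,0.2,0]]]'
python3 go.py 539.8 -58.3 77 -11.9
```

```text
time: 11.13
tool_pos: [543.7, -57.2, 76.6]
tcp_rot: [179.7, -0.0, -11.7]
ft_force: [-22.5, 4.1, 39.3]
finger_gap: 13.7
t 11.13 pos [543.7 -57.2  76.6] rot [ 1.797e+02 -2.000e-02 -1.166e+01] F [-22.5   4.1  39.3] gap 13.7 j6 0.6
units [-0.18  0.09 -0.02] turn units 0.05
```

```bash
python3 -m pendant '[[[0,0,-0.03,0],[0,0,0,0],[0,0,0,0],[0,0,0,0],[0,0,0,0],[0,0,0,0],[0,0,-0.3,0],[0,0,-0.8,0],[0,0,-1,0],[0,0,-1,0]]]' 0.2
python3 go.py 539.8 -58.3 225 -11.9
```

```text
time: 11.97
tool_pos: [539.4, -56.0, 134.5]
tcp_rot: [179.7, 0.6, -11.7]
ft_force: [-0.4, 0.2, 0.7]
finger_gap: 51.1
t 11.97 pos [539.4 -56.  134.5] rot [179.7    0.64 -11.66] F [-0.4  0.2  0.7] gap 51.1 j6 0.6
units [-0.01  0.13 -4.52] turn units 0.05
```

Now rise and check the knob.

```bash
python3 -m pendant '[[[0,0,-1,0],[0,0,-1,0],[0,0,-1,0],[0,0,-1,0],[0,0,-0.5,0],[0,0,0,0],[0,0,0,0],[0,0,0,0],[0,0,0,0],[0,0,0,0]]]' 
python3 - <<'E'
from h import *
s=sense();np.save("T4.npy",toolT(s));a=save("wrist","wrist4.png")[:,:,::-1];print(s["tool_pos"],s["tcp_rot"])
b=save("side","side4.png")[:,:,::-1]
cv2.imwrite("pics/w4z.png",cv2.resize(a[170:310,250:400],None,fx=4,fy=4,interpolation=cv2.INTER_CUBIC))
cv2.imwrite("pics/s4z.png",cv2.resize(b[190:260,270:350],None,fx=6,fy=6,interpolation=cv2.INTER_CUBIC))
E
```

```text
time: 12.8
tool_pos: [540.5, -55.7, 230.7]
tcp_rot: [179.7, 0.6, -11.7]
ft_force: [-0.8, 0.3, 0.2]
finger_gap: 51.4
[540.45673463 -55.71218809 230.74907418] [179.70235669   0.56753371 -11.66190638]
```

View pics/wrist4.png

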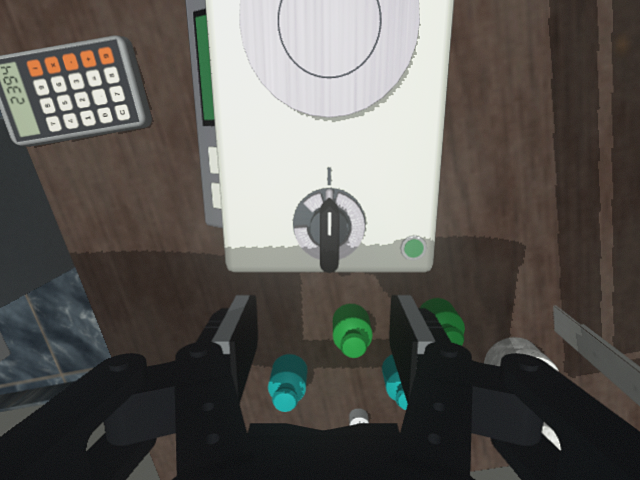

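View pics/w4z.png

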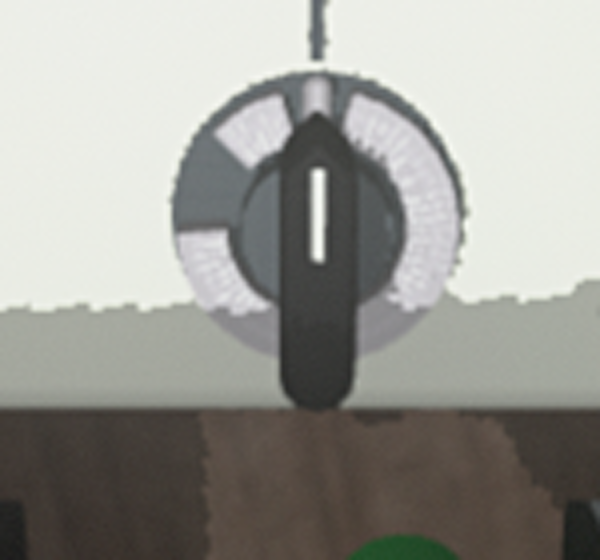

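View pics/s4z.png

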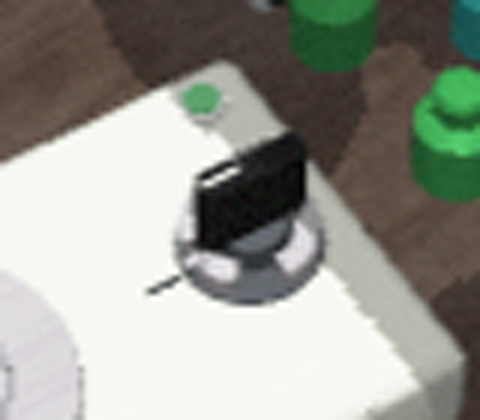

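```bash
python3 - <<'E'
from h import *
T=np.load("T4.npy")
W=lambda x,y:(x/4+250,y/4+170)
a=cast("wrist",W(318,115),106,T);b=cast("wrist",W(318,407),106,T);print(a,b,np.linalg.norm(a-b),(a+b)/2)
print("pan",cast("wrist",(329.5,27),70,T))
e=cast("side",(190+600/2.8,130+150/2.8),0);f=cast("scene",(230+755/3,170+200/3),0);print("edge",e,f)
for n in("scene","side"):print(n,np.linalg.inv(calibration(n)["world_to_cam"])[:3,3])
E
python3 go.py 600 -330 230 -90
```

```text
[548.13528599 -31.45961085 106.        ] [537.72117236 -83.0099101  106.        ] 52.59170196897924 [542.92822917 -57.23476047 106.        ]
pan [570.50428477  78.49764966  70.        ]
edge [ 513.1554027  -381.86744212    0.        ] [ 645.1215232  -401.35252929    0.        ]
scene [-344.1104034  -182.65822008  985.88342214]
side [ 87.98464903 343.1382958  890.73944996]
t 12.9 pos [540.3 -55.7 230.6] rot [179.7    0.6  -11.66] F [-0.4  1.  -0.3] gap 51.3 j6 0.6
units [ 5.7  12.83  0.04] turn units 17.09
```

```bash
python3 -m pendant '[[[0.45,1,0,0],[0.45,1,0,0],[0.45,1,0,0],[0.45,1,0,0],[0.45,1,0,0],[0.45,1,0,0],[0.45,1,0,0],[0.45,1,0,0],[0.45,1,0,0],[0.45,1,0,0]]]' 0.5
python3 go.py 600 -330 230 -90
```

```text
time: 13.73
tool_pos: [587.4, -272.9, 222.2]
tcp_rot: [179.9, 1.2, -11.2]
ft_force: [0.2, 0.1, 0.4]
finger_gap: 64.0
t 13.73 pos [ 587.4 -272.9  222.2] rot [179.93   1.24 -11.24] F [0.2 0.1 0.4] gap 64.0 j6 -17.9
units [ 1.17  2.68 -0.41] turn units 17.18
```

```bash
python3 -m pendant '[[[0.3,0.6,-0.1,0],[0.1,0.4,-0.1,0],[0.1,0,-0.1,0.6],[0,0,0,1],[0,0,0,1],[0,0,0,1],[0,0,0,1],[0,0,0,1],[0,0,0,1],[0,0,0,1]]]' 0.5
python3 go.py 600 -330 230 -90
```

```text
time: 14.57
tool_pos: [590.2, -298.6, 220.5]
tcp_rot: [179.0, 1.6, -47.8]
ft_force: [0.4, -0.8, 0.9]
finger_gap: 64.1
t 14.57 pos [ 590.2 -298.6  220.5] rot [178.98   1.59 -47.78] F [ 0.4 -0.8  0.9] gap 64.1 j6 16.8
units [ 1.48  0.7  -0.51] turn units 9.21
```

```bash
python3 -m pendant '[[[0,0,0,-0.8],[0,0,0,-1],[0,0,0,-1],[0,0,0,-1],[0,0,0,-1],[0,0,0,-1],[0,0,0,-1],[0,0,0,-1],[0,0,0,-1],[0,0,0,-1]]]' 0.5
python3 go.py 600 -330 230 40
```

```text
time: 15.4
tool_pos: [587.8, -293.4, 215.7]
tcp_rot: [-179.2, 2.3, -1.1]
ft_force: [0.2, -0.4, 0.2]
finger_gap: 64.2
t 15.4 pos [ 587.8 -293.4  215.7] rot [-179.23    2.29   -1.13] F [ 0.2 -0.4  0.2] gap 64.2 j6 -29.6
units [ 0.61  1.81 -0.77] turn units -8.97
```

```bash
python3 -m pendant '[[[0,0,-0.2,-0.8],[0,0,-0.2,-1],[0,0,-0.2,-1],[0,0,-0.2,-1],[0,0,0,-1],[0,0,0,-1],[0,0,0,-1],[0,0,0,-1],[0,0,0,-1],[0,0,0,0]]]' 0.5
python3 go.py 600 -330 230 40;python3 - <<'E'
from h import *
s=sense();np.save("T5.npy",toolT(s));a=save("wrist","wrist5.png")[:,:,::-1];print(s["tool_pos"],s["tcp_rot"])
E
```

```text
time: 16.23
tool_pos: [586.2, -288.6, 227.8]
tcp_rot: [-177.3, 1.3, 41.8]
ft_force: [-0.6, 0.1, -0.7]
finger_gap: 63.8
t 16.23 pos [ 586.2 -288.6  227.8] rot [-177.35    1.27   41.76] F [-0.6  0.1 -0.7] gap 63.8 j6 -72.2
units [-0.87  2.   -0.18] turn units 0.38
[ 586.22515382 -288.61094206  227.82182199] [-177.34771984    1.27376794   41.76453775]
```

View pics/wrist5.png

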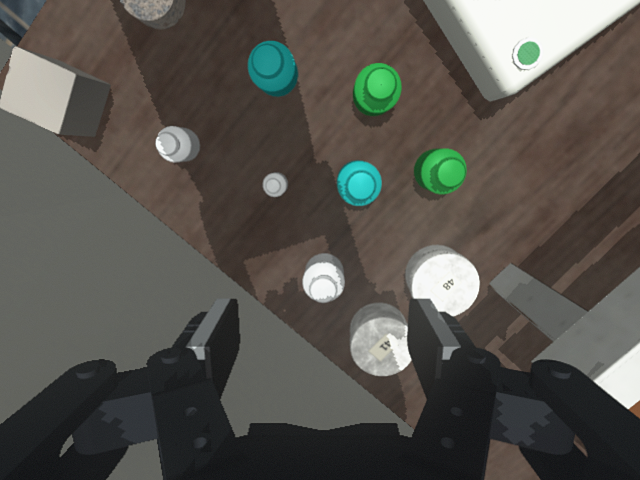

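```bash
python3 - <<'E'
from h import *
T=np.load("T5.npy")
a=cv2.imread("pics/wrist5.png")[230:330,280:380]
cv2.imwrite("pics/w5z.png",cv2.resize(a,None,fx=5,fy=5,interpolation=cv2.INTER_CUBIC))
print(cast("wrist",(322.5,288),56,T))
E
```

```text
[ 616.33111395 -328.08862337   56.        ]
```

View pics/w5z.png

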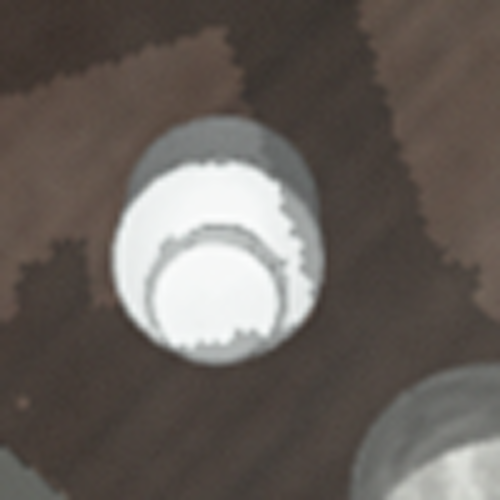

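```bash
python3 - <<'E'
from h import *
T=np.load("T5.npy")
for p,z in(((323.2,290),56),((323.6,282.4),37)):
  P=cast("wrist",p,z,T);print(P.round(1), "tool",(np.linalg.inv(T)@np.r_[P,1])[:3].round(1))
for a,b,z in(((152,300),(283,300),56),((112,262),(323,262),37)):
  f=lambda q:cast("wrist",(q[0]/5+280,q[1]/5+230),z,T)
  print(np.linalg.norm(f(a)-f(b)))
E
python3 go.py 616.5 -329.5 100 41.8
```

```text
[ 618. -329.   56.] tool [  0.6  59.2 169.3]
[ 617.7 -328.9   37. ] tool [  0.9  59.8 188.3]
22.134490574866227
37.62095118150251
t 16.28 pos [ 586.2 -288.5  227.7] rot [-177.34    1.29   41.5 ] F [0.4 0.2 0.9] gap 63.9 j6 -71.9
units [-0.08  2.83  6.27] turn units -0.07
```

```bash
python3 -m pendant '[[[0,0.6,0.4,0],[0,0.6,0.8,0],[0,0.6,0.8,0],[0,0.5,0.8,0],[0,0.4,0.8,0],[0,0,0.8,0],[0,0,0.8,0],[0,0,0.6,0],[0,0,0,0],[0,0,0,0]]]' 0.5
python3 go.py 617 -330 60 41;python3 - <<'E'
from h import *
s=sense();np.save("T6.npy",toolT(s));a=save("wrist","wrist6.png")[:,:,::-1]
E
```

```text
time: 17.12
tool_pos: [617.9, -326.8, 104.6]
tcp_rot: [-177.4, 1.3, 39.8]
ft_force: [0.0, -1.1, 1.3]
finger_gap: 64.0
t 17.12 pos [ 617.9 -326.8  104.6] rot [-177.39    1.33   39.84] F [ 0.  -1.1  1.3] gap 64.0 j6 -71.6
units [-0.08  0.2   2.23] turn units -0.25
```

View pics/wrist6.png

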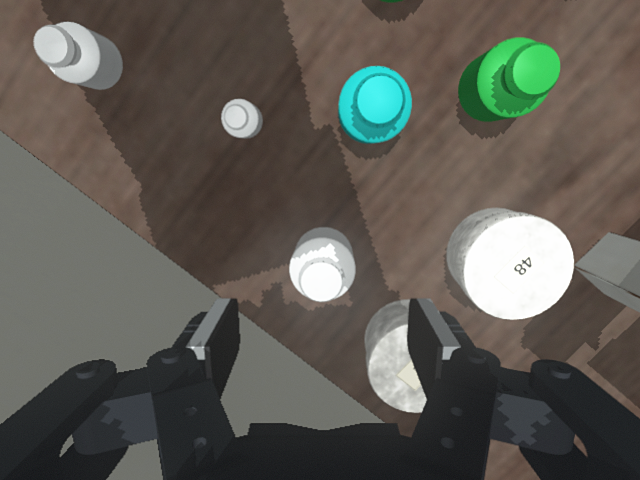

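```bash
python3 - <<'E'
from h import *
T=np.load("T6.npy")
a=cv2.imread("pics/wrist6.png")[215:315,270:380]
cv2.imwrite("pics/w6z.png",cv2.resize(a,None,fx=5,fy=5,interpolation=cv2.INTER_CUBIC))
for p,z in(((321.5,281.5),56),((322,266),37)):
  P=cast("wrist",p,z,T);print(P.round(1), "tool",(np.linalg.inv(T)@np.r_[P,1])[:3].round(1))
E
```

```text
[ 618.1 -329.2   56. ] tool [-0.3  4.3 48.5]
[ 616.2 -327.4   37. ] tool [-0.1  2.5 67.6]
```

View pics/w6z.png

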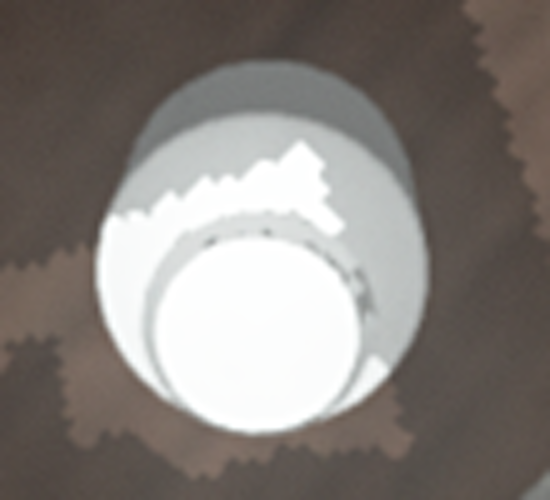

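```bash
python3 go.py 617.7 -329.2 6.5 41; python3 -m pendant '[[[0,0.1,0.3,0],[0,0.1,0.6,0],[0,0.05,0.6,0],[0,0.05,0.6,0],[0,0.05,0.6,0],[0,0,0.5,0],[0,0,0.3,0],[0,0,0,0],[0,0,0,0],[0,0,0,0]]]' 
python3 go.py 617.7 -329.2 6.5 41
```

```text
t 17.17 pos [ 617.7 -326.6  104.5] rot [-177.37    1.34   39.85] F [-0.5 -0.7 -0.8] gap 63.9 j6 -71.6
units [0.03 0.32 4.89] turn units -0.25
time: 18.0
tool_pos: [620.4, -331.6, 29.4]
tcp_rot: [-177.6, 1.3, 39.8]
ft_force: [0.1, 0.4, 0.2]
finger_gap: 63.8
t 18.0 pos [ 620.4 -331.6   29.4] rot [-177.56    1.28   39.77] F [0.1 0.4 0.2] gap 63.8 j6 -71.7
units [-0.   -0.13  1.15] turn units -0.27
```

```bash
python3 -m pendant '[[[0,-0.05,0.3,0],[0,-0.05,0.3,0],[0,-0.03,0.25,0],[0,0,0.15,0],[0,0,0.05,0],[0,0,0,0],[0,0,0,0],[0,0,0,0],[0,0,0,0],[0,0,0,0]]]' 
python3 go.py 617.7 -329.2 6.5 41;python3 - <<'E'
from h import *
a=save("wrist","wrist7.png")
E
```

```text
time: 18.83
tool_pos: [619.3, -329.9, 9.3]
tcp_rot: [-177.8, 1.2, 39.8]
ft_force: [-0.6, 0.4, 0.0]
finger_gap: 63.7
t 18.83 pos [ 619.3 -329.9    9.3] rot [-177.81    1.19   39.77] F [-0.6  0.4  0. ] gap 63.7 j6 -71.6
units [-0.03 -0.07  0.15] turn units -0.27
```

View pics/wrist7.png

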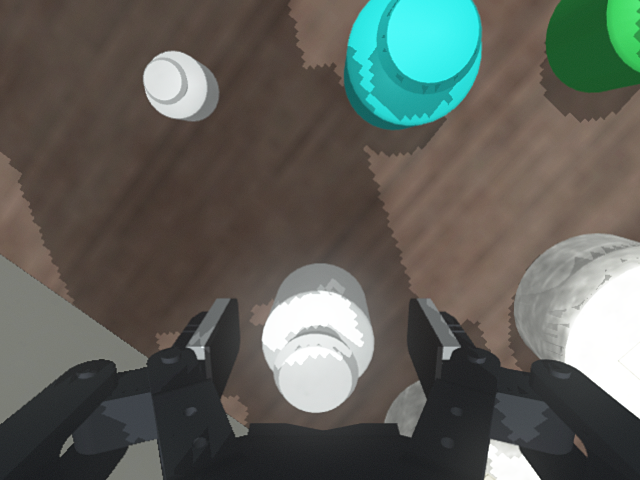

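```bash
python3 -m pendant '[[[-0.05,-0.06,0.1,0],[0,0,0,0],[0,0,0,0],[0,0,0,0],[0,0,0,0],[0,0,0,0],[0,0,0,0],[0,0,0,0],[0,0,0,0],[0,0,0,0]]]' -1 60
python3 go.py 617.7 -329.2 6.5 41
```

```text
time: 19.72
tool_pos: [617.8, -330.2, 8.4]
tcp_rot: [-177.9, 1.2, 39.8]
ft_force: [-0.6, 1.5, 0.6]
finger_gap: 34.7
t 19.72 pos [ 617.8 -330.2    8.4] rot [-177.89    1.19   39.76] F [-0.6  1.5  0.6] gap 34.7 j6 -71.6
units [ 0.03 -0.04  0.1 ] turn units -0.27
```

```bash
python3 - <<'E'
from h import *
print(sense()["finger_gap"])
a=save("wrist","wrist8.png")
E
```

```text
34.6796897947788
```

View pics/wrist8.png

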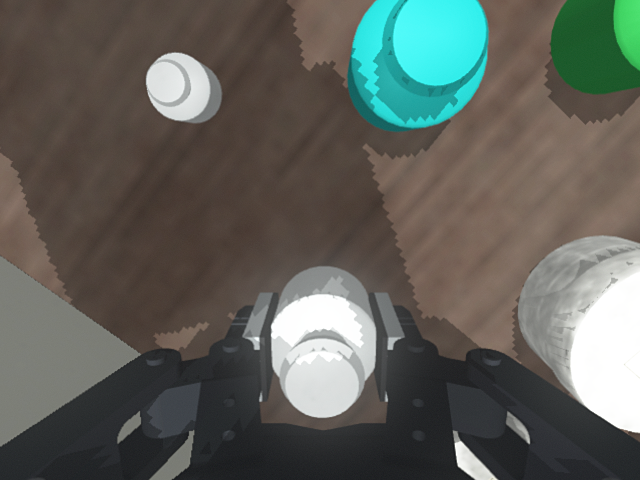

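```bash
python3 -m pendant '[[[0,0,-0.1,0],[0,0,-0.3,0],[0,0,-0.6,0],[0,0,-0.8,0],[0,0,-0.9,0],[0,0,-0.9,0],[0,0,-0.9,0],[0,0,-0.9,0],[0,0,-0.9,0],[0,0,-0.9,0]]]'
python3 go.py 569.5 80 175 41; python3 - <<'E'
from h import *
save("wrist","wrist9.png")
E
```

```text
time: 20.6
tool_pos: [617.5, -328.0, 151.1]
tcp_rot: [-176.7, 1.5, 39.8]
ft_force: [-0.3, 0.4, -5.3]
finger_gap: 34.7
t 20.6 pos [ 617.5 -328.   151.1] rot [-176.71    1.55   39.8 ] F [-0.3  0.4 -5.3] gap 34.7 j6 -71.7
units [ 11.18 -17.26  -0.51] turn units -0.26
```

View pics/wrist9.png

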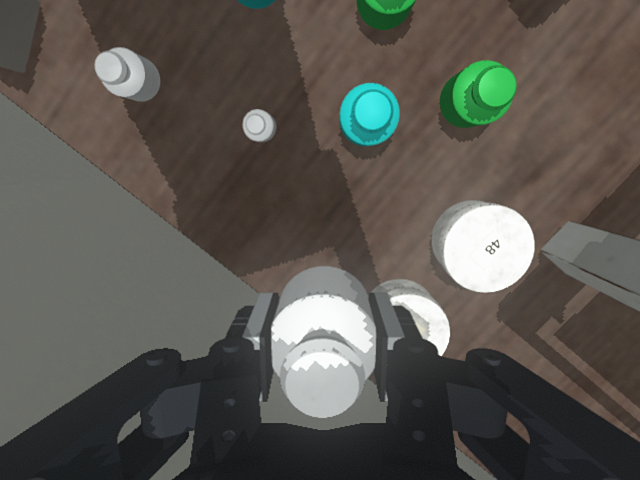

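```bash
python3 -m pendant '[[[0.2,-0.3,-0.3,0],[0.5,-0.7,-0.3,0],[0.55,-0.85,-0.3,0],[0.55,-0.85,-0.2,0],[0.55,-0.85,0,0],[0.55,-0.85,0,0],[0.55,-0.85,0,0],[0.55,-0.85,0,0],[0.55,-0.85,0,0],[0.55,-0.85,0,0]]]'
python3 go.py 569.5 80 175 41
```

```text
time: 21.48
tool_pos: [594.8, -136.4, 183.2]
tcp_rot: [-176.9, 1.6, 39.5]
ft_force: [0.4, 0.7, -4.6]
finger_gap: 34.9
t 21.48 pos [ 594.8 -136.4  183.2] rot [-176.89    1.56   39.48] F [ 0.4  0.7 -4.6] gap 34.9 j6 -57.4
units [ 5.91 -9.13  0.74] turn units -0.33
```

```bash
python3 -m pendant '[[[0.55,-0.85,0,0],[0.55,-0.85,0,0],[0.55,-0.85,0,0],[0.55,-0.85,0,0],[0.55,-0.85,0,0],[0.55,-0.85,0,0],[0.5,-0.8,0,0],[0.4,-0.6,0,0],[0.2,-0.3,0,0],[0,0,0,0]]]'
python3 go.py 569.5 80 175 41
python3 - <<'E'
from h import *
s=sense();np.save("T10.npy",toolT(s))
save("wrist","wrist10.png")
E
```

```text
time: 22.32
tool_pos: [565.5, 42.6, 181.9]
tcp_rot: [-176.2, 2.0, 39.9]
ft_force: [-0.4, -0.5, -3.7]
finger_gap: 34.6
t 22.32 pos [565.5  42.6 181.9] rot [-176.19    1.97   39.87] F [-0.4 -0.5 -3.7] gap 34.6 j6 -41.8
units [ 1.36 -1.28  0.39] turn units -0.25
```

View pics/wrist10.png

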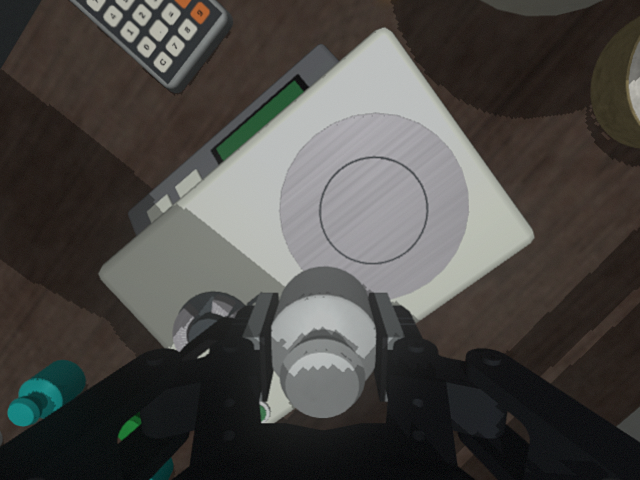

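```bash
python3 - <<'E'
from h import *
T=np.load("T10.npy")
P=cast("wrist",(374,210.3),70,T);print(P)
P2=cast("wrist",(374.3,206),70,T);print(P2)
print(T[:3,2])
a,b=cast("wrist",(320,210),70,T),cast("wrist",(428,210),70,T);print(np.linalg.norm(a-b))
E
```

```text
[570.60470182  83.0505252   70.        ]
[568.89662059  85.28216663  70.        ]
[-0.06900724  0.02899982 -0.99719457]
70.03736436762873
```

```bash
python3 go.py 569.8 81.5 100 41; 
```

```text
t 22.37 pos [565.5  41.9 181.8] rot [-176.2     1.99   39.86] F [-0.1  0.7 -5.1] gap 34.5 j6 -41.9
units [ 1.57 -1.11  4.12] turn units -0.25
```

```bash
python3 -m pendant '[[[0.3,-0.2,0.2,0],[0.3,-0.2,0.4,0],[0.3,-0.2,0.5,0],[0.3,-0.2,0.5,0],[0.2,-0.2,0.5,0],[0.1,-0.1,0.5,0],[0,0,0.5,0],[0,0,0.4,0],[0,0,0.2,0],[0,0,0,0]]]'
python3 go.py 569.8 81.5 86 41
```

```text
time: 23.2
tool_pos: [568.1, 80.4, 96.6]
tcp_rot: [-176.1, 2.3, 39.7]
ft_force: [-0.6, -0.1, -4.8]
finger_gap: 34.5
t 23.2 pos [568.1  80.4  96.6] rot [-176.08    2.3    39.66] F [-0.6 -0.1 -4.8] gap 34.5 j6 -38.2
units [0.12 0.05 0.52] turn units -0.29
```

```bash
python3 -m pendant '[[[0.03,0.02,0.05,0],[0.03,0.02,0.1,0],[0.03,0,0.1,0],[0.03,0,0.08,0],[0,0,0.05,0],[0,0,0,0],[0,0,0,0],[0,0,0,0],[0,0,0,0],[0,0,0,0]]]'
python3 go.py 569.8 81.5 78.4 41
python3 - <<'E'
from h import *
a=save("side","side11.png")[:,:,::-1];b=save("scene","scene11.png")[:,:,::-1]
cv2.imwrite("pics/s11z.png",cv2.resize(a[190:290,200:360],None,fx=4,fy=4,interpolation=cv2.INTER_CUBIC))
cv2.imwrite("pics/c11z.png",cv2.resize(b[150:270,250:390],None,fx=4,fy=4,interpolation=cv2.INTER_CUBIC))
E
```

```text
time: 24.03
tool_pos: [572.3, 80.6, 91.0]
tcp_rot: [-176.3, 2.1, 39.6]
ft_force: [0.8, 0.5, -4.6]
finger_gap: 34.5
t 24.03 pos [572.3  80.6  91. ] rot [-176.26    2.08   39.58] F [ 0.8  0.5 -4.6] gap 34.5 j6 -38.1
units [-0.05 -0.07  0.64] turn units -0.31
```

View pics/s11z.png

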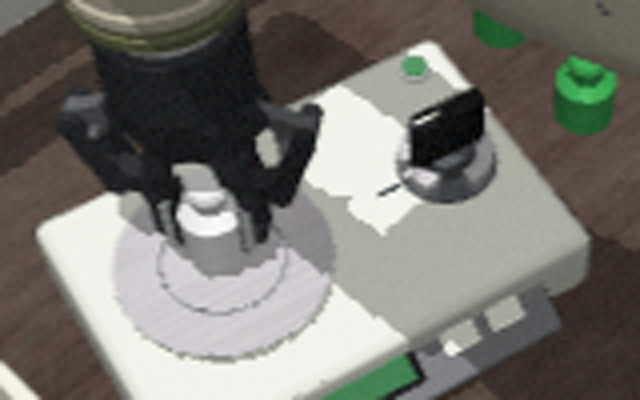

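View pics/c11z.png

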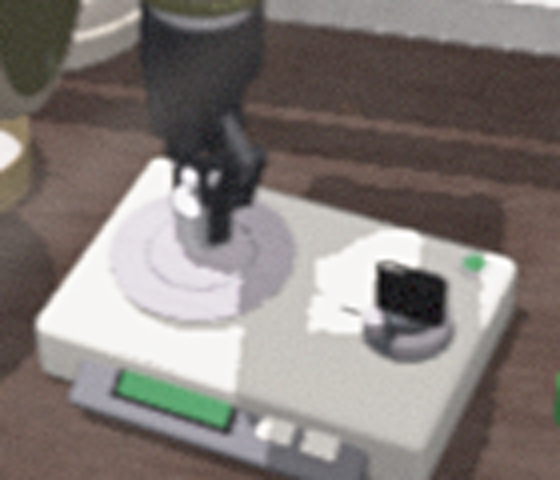

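```bash
python3 - <<'E'
from h import *
print(cast("side",(200+215/4,190+264/4),82.6), cast("side",(200+222/4,190+263/4),70))
print(cast("side",(200+209/4,190+194/4),82.6+56))
print(cast("scene",(250+208/4,150+248/4),82.6),cast("scene",(250+203/4,150+252/4),70))
E
```

```text
[563.4373091   87.36792346  82.6       ] [568.69121354  80.16201302  70.        ]
[566.60401898  80.05638738 138.6       ]
[557.76621386  71.31822963  82.6       ] [566.05437533  77.16933125  70.        ]
```

```bash
python3 -m pendant '[[[-0.03,-0.03,0.06,0],[-0.03,-0.03,0.06,0],[0,0,0.06,0],[0,0,0.06,0],[0,0,0.06,0],[0,0,0.06,0],[0,0,0.05,0],[0,0,0.03,0],[0,0,0,0],[0,0,0,0]]]'
python3 go.py 569.8 81.5 78.4 41
```

```text
time: 24.97
tool_pos: [569.3, 81.1, 80.9]
tcp_rot: [-176.2, 2.1, 39.6]
ft_force: [-0.8, -0.9, -5.0]
finger_gap: 34.8
t 24.97 pos [569.3  81.1  80.9] rot [-176.23    2.13   39.58] F [-0.8 -0.9 -5. ] gap 34.8 j6 -38.1
units [0.04 0.01 0.12] turn units -0.31
```

```bash
python3 -m pendant '[[[0,0,0.05,0],[0,0,0.05,0],[0,0,0.05,0],[0,0,0.05,0],[0,0,0.05,0],[0,0,0,0],[0,0,0,0],[0,0,0,0],[0,0,0,0],[0,0,0,0]]]'
python3 go.py 569.8 81.5 74 41
```

```text
time: 25.8
tool_pos: [569.5, 81.2, 76.9]
tcp_rot: [-176.3, 2.1, 39.6]
ft_force: [-2.4, -0.4, -1.9]
finger_gap: 34.7
t 25.8 pos [569.5  81.2  76.9] rot [-176.28    2.07   39.58] F [-2.4 -0.4 -1.9] gap 34.7 j6 -38.1
units [0.03 0.01 0.14] turn units -0.31
```

```bash
python3 -m pendant '[[[0,0,0.04,0],[0,0,0.04,0],[0,0,0.04,0],[0,0,0.04,0],[0,0,0.04,0],[0,0,0,0],[0,0,0,0],[0,0,0,0],[0,0,0,0],[0,0,0,0]]]'
python3 go.py 569.8 81.5 74 41
```

```text
time: 26.63
tool_pos: [569.5, 81.2, 73.7]
tcp_rot: [-176.3, 2.1, 39.6]
ft_force: [-1.9, 0.3, 1.2]
finger_gap: 34.8
t 26.63 pos [569.5  81.2  73.7] rot [-176.31    2.05   39.58] F [-1.9  0.3  1.2] gap 34.8 j6 -38.1
units [ 0.02 -0.   -0.02] turn units -0.31
```

```bash
python3 -m pendant '[[[0,0,0,0],[0,0,0,0],[0,0,0,0],[0,0,0,0],[0,0,0,0],[0,0,0,0],[0,0,0,0],[0,0,0,0],[0,0,0,0],[0,0,0,0]]]' 0.3 20
python3 go.py 569.8 81.5 180 41; python3 - <<'E'
from h import *
s=sense();np.save("T12.npy",toolT(s))
save("wrist","wrist12.png")
E
```

```text
time: 27.47
tool_pos: [572.0, 81.5, 75.1]
tcp_rot: [-176.5, 1.8, 39.6]
ft_force: [-0.1, 0.2, 0.5]
finger_gap: 55.8
t 27.47 pos [572.   81.5  75.1] rot [-176.49    1.78   39.57] F [-0.1  0.2  0.5] gap 55.8 j6 -38.1
units [-0.25 -0.39 -5.23] turn units -0.31
```

View pics/wrist12.png

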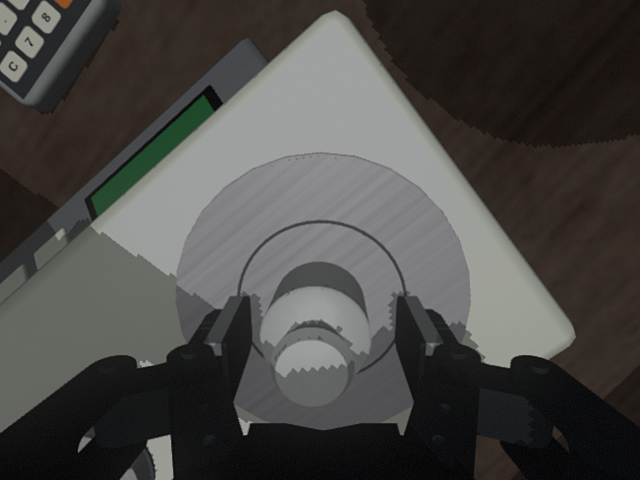

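```bash
python3 -m pendant '[[[-0.08,0,0,0],[0,0,-0.1,0],[0,0,-0.3,0],[0,0,-0.5,0],[0,0,-0.6,0],[0,0,-0.8,0],[0,0,-0.9,0],[0,0,-1,0],[0,0,-1,0],[0,0,-1,0]]]' 0.6
python3 go.py 569.8 81.5 200 41
```

```text
time: 28.35
tool_pos: [576.3, 76.6, 206.1]
tcp_rot: [-176.3, 2.1, 39.6]
ft_force: [0.1, 0.5, 0.0]
finger_gap: 68.5
t 28.35 pos [576.3  76.6 206.1] rot [-176.28    2.06   39.58] F [0.1 0.5 0. ] gap 68.5 j6 -38.1
units [-0.08 -0.37  0.33] turn units -0.31
```

```bash
python3 -m pendant '[[[0,0.5,-0.6,0],[0,0.5,-0.6,0],[0,0.5,-0.2,0],[0,0.5,0,0],[0,0.5,0,0],[0,0.5,0,0],[0,0,0,0],[0,0,0,0],[0,0,0,0],[0,0,0,0]]]' 
python3 go.py 569.8 81.5 200 41; python3 - <<'E'
from h import *
s=sense();np.save("T13.npy",toolT(s))
w=save("wrist","wrist13.png");a=save("side","side13.png")[:,:,::-1];b=save("scene","scene13.png")[:,:,::-1]
cv2.imwrite("pics/s13z.png",cv2.resize(a[150:290,190:400],None,fx=3.5,fy=3.5,interpolation=cv2.INTER_CUBIC))
cv2.imwrite("pics/c13z.png",cv2.resize(b[150:270,250:390],None,fx=4,fy=4,interpolation=cv2.INTER_CUBIC))
E
```

```text
time: 29.18
tool_pos: [622.2, 27.0, 246.8]
tcp_rot: [-176.9, 1.3, 39.6]
ft_force: [-0.4, 0.0, 0.1]
finger_gap: 68.4
t 29.18 pos [622.2  27.  246.8] rot [-176.86    1.31   39.57] F [-0.4  0.   0.1] gap 68.4 j6 -42.6
units [-0.23 -3.64  2.55] turn units -0.31
```

View pics/wrist13.png

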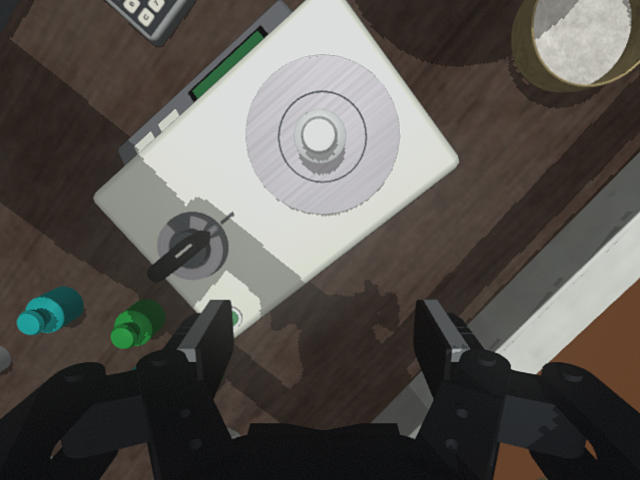

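View pics/s13z.png

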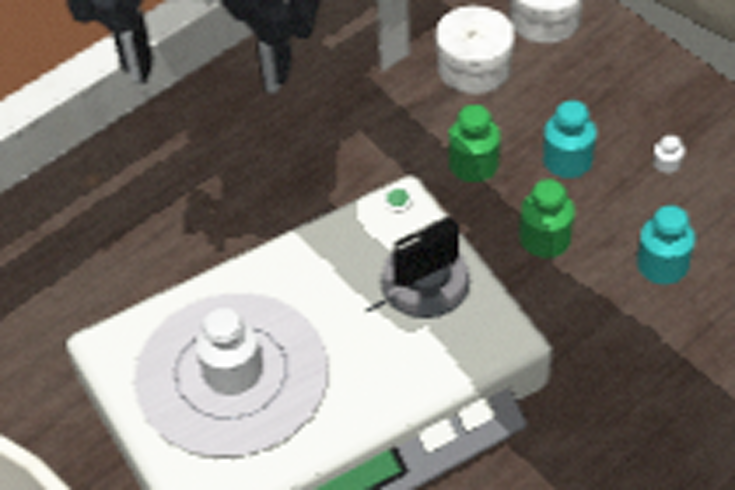

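View pics/c13z.png

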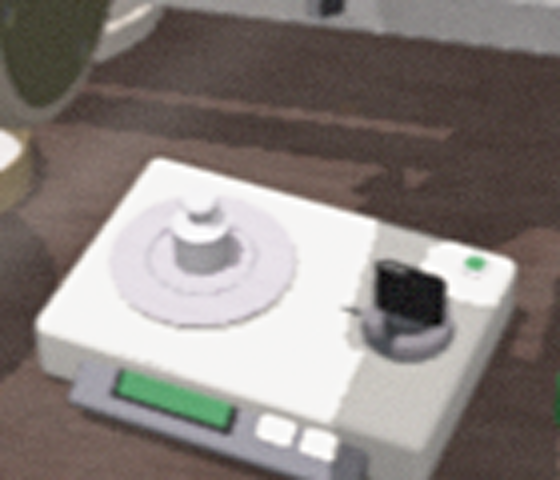

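```bash
python3 - <<'E'
from h import *
T=np.load("T13.npy")
for z in(64,):
  w=cast("wrist",(319.5,134.5),z+56,T);c=cast("wrist",(322.5,136.5),z,T);print(w,c,np.linalg.norm((w-c)[:2]))
print(cast("side",(190+222/3.5,150+325/3.5),120),cast("side",(190+231/3.5,150+372/3.5),64))
s=sense();print(s["ft_force"],s["qd"].round(2),s["time"])
# knob top vs. expected
K=calibration
print(cast("side",(190+(396+458)/2/3.5,150+(247+223)/2/3.5),106))
print(cast("scene",(250+410/4,150+268/4),106))
E
```

```text
[570.89233001  81.62202454 120.        ] [570.66327331  82.82090019  64.        ] 1.2205612605005125
[567.85775214  78.83248429 120.        ] [570.32675938  78.3295696   64.        ]
[ 0.49792805 -0.84648461 -0.1425671 ] [ 0.03 -0.17 -0.31  0.04 -0.01 -0.12] 29.3333
[540.62793643 -65.70540959 106.        ]
[542.16215296 -62.17646587 106.        ]
```

```bash
python3 -c "
from bench import *
print(hand_in()); print(sense()['ft_force'])"
```

```text
the job is handed in; nothing more can be done
None
the job is handed in; nothing more can be done
```

The job is handed in, at about 29 s of the 64 s allowed. I have no verdict from the system, so what follows rests on my own checks.

**What I did:**
- Pulled the lock knob up about 13–14 mm and turned it clockwise about 1.0 rad.
- Pushed it back in until it stopped firmly, with 39 N on the wrist and the tool at the same height as when I first gripped it.
- Gripped the largest steel weight by its body and carried it over to the pan.
- Lowered it in 1 mm steps until the freed pan carried it (wrist force went from −5.0 N to +1.2 N), then opened the gripper and backed away.

**Last checks:**
- **Knob:** its pointer lines up with the rib on the housing, its bar points at 78.6° against 78.1° to the pan's centre, and the pin sits in the narrow notch.
- **Weight:** it stands upright inside the engraved circle. The wrist camera puts it about 1 mm off centre and the side camera about 2.5 mm.
- **Pan:** I did not measure the sink after release. When the weight was set down, the tool was about 5 mm below the height at which it would first touch.
- **Gripper:** it is clear of everything, with wrist forces within sensor noise.
- **Other objects:** I saw none of the other weights or bystanders touched or moved. The last pictures did not take in all of them.

**What disagreed:**
- The cameras differed by a few millimetres throughout. One side and scene estimate, taken while the weight was still held above the pan, was off by up to 10 mm.
- The tool had drifted about 4° out of vertical by then, but the weight settled flat on the pan.
- The gripper read 34.7 mm on the 38 mm body, though the picture showed it held squarely.

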